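# Clamp the tube rack on the shaker

## Task

Get the loaded tube rack ready for shaking: first push it along its bay on the shaker until it is fully home against the end stop, under the raised clamp arm. Then press the thumb pad on the clamp arm to free the ratchet pawl and, keeping it pressed, push the arm down past the teeth until its rubber foot rests on the rack, then let go so that the pawl drops back and locks it. Only push and press with the fingers: do not lift the rack, and leave the other things on the bench and shaker where they stand.

Things in the scene. Friction and masses are not known exactly. Their poses are not given: they have to be found in the camera images.
- shaker: White shaker, deck 50 mm above the bench, fixed. Origin: at bench level under the rack's home centre; z up. Deck: x -100..150, y -110..180 mm. The rack's bay runs along y at x = 0, between lips 10 mm high, 65 mm apart; end stop (32 mm high) with its face at y = -80; +y end open. Ratchet post (toothed wheel, tip radius 60 mm) at x = 100, y = 0; the clamp arm on it points to -x over the bay.
- rack: Loose steel tube rack, 60 (x) x 160 (y) mm, top plate 55 mm high, solid end plates, 0.45 kg, axes as the shaker's. Origin: centre of its underside. Stoppered tubes stick up 25 mm above the plate, from 23 mm either side of the centre outwards along y. Starts 35 to 60 mm from home towards the shaker's +y; home (x = y = 0 of the shaker) when its -y end meets the stop. Slides with 3 to 8 N.
- clamp_arm (a joint): Swing of the steel clamp arm about the hinge, rad. 0: raised 40 degrees; grows as it is pushed down; 0.70: level, foot on the rack. Starts at 0.01 to 0.10. Pawl down: a tooth blocks it at about 0.12 (next teeth 0.33, 0.54); past 0.65 the pawl drops behind the last tooth and locks it down. Pawl free: stiff, stays where left, moves with about 5 to 8 N at the thumb pad.
- pawl (a joint): Pivot of the pawl lever on the arm, rad. 0: pawl down in the teeth; 0.13: thumb pad pressed fully down (about 15 mm of travel at the pad, about 2.5 N, sprung back when released). The pawl is clear of the teeth from about 0.08.
- hinge (a point): Axis of the clamp arm, at x = 100, y = 0, z = 135 mm of the shaker's frame; it runs along the shaker's y. Axes: the shaker's.
- thumb_pad (a point): Centre of the top of the black thumb pad (40 mm along the arm x 42 mm across), the free end of the pawl lever, above the arm's free end, 209 mm from the hinge. Level when the arm is half way down, tilted 20 degrees either way at the ends of the swing. Moves with pawl and arm in the shaker's plane y = 0.
- foot (a point): Centre of the underside of the arm's rubber foot (26 x 24 mm), 100 mm along the arm from the hinge and 30 mm below the arm's centre line.
- vial_a: Small glass vial with a white cap, 24 mm across, 45 mm high, standing on the shaker's deck. Origin: centre of its underside. Not to be disturbed.
- vial_b: Small glass vial with a black cap, 24 mm across, 45 mm high, standing on the shaker's deck. Origin: centre of its underside. Not to be disturbed.
- amber_bottle: Amber bottle, 60 mm across, 130 mm high, standing on the bench beyond the shaker's end stop. Origin: centre of its underside. Not to be disturbed.
- amber_bottle2: Another such amber bottle, at the right of the bench. Origin: centre of its underside. Not to be disturbed.
- beaker: Glass beaker, 64 mm across, 85 mm high, on the bench off the shaker's open (+y) end. Origin: centre of its underside. Not to be disturbed.
- dropper_bottle: Blue dropper bottle, 34 mm across, 104 mm high, at the right of the bench. Origin: centre of its underside. Not to be disturbed.
- orange_block: Orange tube block, 100 x 220 x 45 mm, at the left of the bench. Origin: centre of its underside. Not to be disturbed.
- foam_block: White foam block with holes, 120 x 240 x 50 mm, at the left of the bench. Origin: centre of its underside. Not to be disturbed.
Mind the look-alikes: they are no part of the job. What is shaped like the rack but pink is not meant.

How it is judged (in metres and radians):
On the way, in this order (a step that is already met when the one before it is completed fails the run):
1. the rack is home against the end stop, the arm still up (y of rack in the frame of shaker below 0.004 m and value of joint clamp_arm below 0.25 rad), for 0.1 s.
2. the pawl is pressed free while the arm is still up (value of joint pawl above 0.085 rad and value of joint clamp_arm below 0.25 rad), for 0.05 s.
3. the arm is pushed down onto the rack (value of joint clamp_arm above 0.675 rad), for 0.2 s.
At the end, for the whole second after the job is handed in: The rack stands upright on the deck within 4 mm of home along the bay, the clamp arm is down with its foot on the rack (joint above 0.675 of 0.70), the pawl has dropped back (below 0.04) behind the last tooth, and all is at rest (y of rack in the frame of shaker between -0.004 and 0.004 m and z of rack in the frame of shaker below 0.054 m and angle between rack's own z axis and vertical below 0.05 rad and value of joint clamp_arm above 0.675 rad and value of joint pawl below 0.04 rad and linear speed of rack below 0.01 m/s and contact force between rack and the fingers below 0.1 N); the robot touches nothing.
It fails at once if the rack is lifted off the deck or tipped (z of rack in the frame of shaker above 0.062 m or angle between rack's own z axis and vertical above 0.25 rad).
It fails at once if another thing is moved more than 30 mm, lifted or knocked over (distance of any of vial_a, vial_b, amber_bottle, amber_bottle2, beaker, dropper_bottle, orange_block, foam_block from where it was at the start of the episode above 0.03 m or angle between any of vial_a, vial_b, amber_bottle, amber_bottle2, beaker, dropper_bottle, orange_block, foam_block's own z axis and vertical above 0.5 rad).
It also fails if it takes over 45 s, if anything falls off the work surface, if the arm or the gripper's body presses on something with over 40 N, if the wrist force passes 120 N, or if a joint passes its speed limit or range.

## Robot

A 6-joint arm with a two-finger parallel gripper is mounted at the origin on the work surface. World frame = base frame: x ahead of the robot, y to its left, z up, the work surface at z = 0. Lengths are in m, angles in degrees, forces in N, time in s.
With the tool pointing down it reaches from about 0.4 to 0.925 m from the base axis. Payload 12.5 kg.
Tool frame: the origin (TCP) lies midway between the tips of the shut fingers; the grasp point (between the pads) lies 19 mm behind it; z points along the fingers, x is the direction in which the jaws open and shut, and the axes are right-handed (so a half turn about z gives the same grasp; the last joint's range is limited). The gripper opens to 95 mm and grips with 3 to 60 N. Pads are 20 mm wide; open, the fingers measure 119 mm over their backs; the gripper's body (75 mm by 180 mm) begins 59 mm behind the grasp point.
Start: joints at [65.455, 28.126, 89.318, -0, 62.55, -6.05], TCP at [0.198, 0.593, 0.215] pointing down, gripper open.
Joint ranges: [-177.58, 177.58], [-47.91, 125.51], [2.72, 160], [-65.01, 245.01], [3.68, 167.84], [-153.87, 153.87]. Speed limits (degrees/s): [127.2, 127.2, 159.86, 180, 180, 180].

## Interface

Orientations are given as a 3x3 rotation matrix whose columns are the frame's x, y, z axes.
In Python, from workcell import bot gives the robot as it stands. The module is installed in compiled form; this text tells all that it offers.
- The arm moves only by the tool apply_moves, never from a script. Its argument "steps" is a list of rows, each an object with "fingers": the opening, from 0 (shut) to 1 (fully open); "delta_pos": the shift along the tool's x, y, z in m, a list of three; "turn": the turn about the tool's z in rad. A call has exactly 10 rows; each row is the pose to reach, as a shift and turn from the pose commanded when the call began, along the tool's axes at that moment; what a row does not reach only later rows make up. A row lasts 1/10 s, in which the tool goes at most 50 mm and 8.59 degrees, less where a joint would pass 70% of its speed; a pose out of reach is approached as far as the arm can. A call with a gripper value outside its range is refused whole. The fingers move at their own pace and stop on an object; "squeeze" is the grip in N (left out, the last holds). Time passes only in rows, so rows that repeat a pose let the fingers close, or fill a call up. It gives the time, the measured TCP pose, the force and the opening at its end, in the units of the state.
- bot.sense(): the state, without advancing time (a new reading comes with each control period).
- bot.grab_frame(name): name is "scene" or "top" or "wrist"; returns a dict with "image" (480x640x3 uint8, blue, green, red), "camera_matrix" (3x3 intrinsics, pixels), "k1" (the pictures are not rectified: a ray, as slopes to the right and down, at radius r is drawn at 1 + k1 r^2 times it, then the intrinsics apply), "R" (3x3) and "t" (3): a world point X has camera coordinates R X + t. Camera axes: x right, y down, z forward; pixel columns grow to the right and rows downward; lengths in m; the calibration is good to about 2 mm. A picture is of the moment at which its call begins. There is no depth.
- bot.job_done(): hands the job in, once; it reports no verdict.
Trained networks look in the newest picture that a camera, given by its name, has taken for a name from the list of things; names that differ only in an ending like _2 or _b are one class to them, and where a whole thing is asked for, a point or a joint stands for the part that bears it (a point fixed in the world has none). Each returns a list of dicts, best first, with "confidence" (0 to 1); they miss things now and then, are a little off and sometimes report something else, mostly with a low value. They report only what shows in the picture. A call takes as long as a camera call. They do not tell look-alikes from the thing itself.
- bot.cut_out(camera, query): "pixels" (480x640 bool, what is visible of it) and "pixel" ([row, column] in pixels, amid what is visible of it).
- bot.tip_of(camera, query): "pixel" ([row, column] in pixels: a listed point, or the origin of a listed thing).
The state is a dict: "time_s": time; "q": joint angles; "qvel": joint speeds; "joint_torque": joint torques, N m; "ee_pos": TCP position; "orientation": TCP orientation; "force": force on the tool from outside, world axes, zero at the start; "ft_torque": the same for the moment, N m; "opening": opening from 0.0 (shut) to 1.0 (fully open).
Only numpy, scipy, OpenCV 4.12 (cv2) and the standard library are available. Lean on these libraries where they do the work, as an engineer would, in place of code of your own. Each camera call takes 0.05 s, during which the arm holds its last target. There are 200 camera calls.

## Working session

There is one attempt and no reset: what is moved stays moved. The work goes in short steps, Python scripts to look and compute and a tool call to move; the robot and the scene stay as the last step left them, time stands still between calls to the robot, and variables do not carry over. Pictures are saved under pics/ and viewed, about 8 in all and at most 12, crops included, and the job is handed in when it is done.

Besides the shell and the picture viewer there is one more tool, called by a JSON object that holds its "method" and its "body", one argument or row to a line. apply_moves: Moves the arm, as the interface text tells. Its arguments: {"type":"object","properties":{"steps":{"type":"array"},"squeeze":{"type":"number"}},"required":["steps"]}

```bash
mkdir -p pics
cat > h.py <<'E'
import numpy as np, cv2
from workcell import bot
def und(f,px):
    K=f["camera_matrix"];d=np.array([f["k1"],0,0,0,0.])
    p=cv2.undistortPoints(np.array([[[px[1],px[0]]]],float),np.array(K,float),d)[0,0]
    R=np.array(f["R"]);t=np.array(f["t"]); return -R.T@t, R.T@np.array([p[0],p[1],1.])
def onz(f,px,z):
    c,d=und(f,px); return c+d*(z-c[2])/d[2]
def proj(f,X):
    R=np.array(f["R"]);t=np.array(f["t"]).reshape(3)
    return cv2.projectPoints(np.array(X,float).reshape(-1,1,3),cv2.Rodrigues(R)[0],t,np.array(f["camera_matrix"],float),np.array([f["k1"],0,0,0,0.]))[0][:,0]
E
python3 - <<'E'
from h import *
np.set_printoptions(precision=4,suppress=True)
for c in("top","scene"):
    f=bot.grab_frame(c); cv2.imwrite(f"pics/{c}1.png",f["image"])
    print(c,"cam",-np.array(f["R"]).T@np.array(f["t"]))
    for q,z in(("shaker",0),("rack",.05),("hinge",.135),("thumb_pad",.25),("foot",.17),("vial_a",.05),("vial_b",.05),("beaker",0),("amber_bottle",0)):
        for r in bot.tip_of(c,q)[:3]: print(q,r["confidence"],r["pixel"],onz(f,r["pixel"],z))
print(bot.sense())
E
```

```text
top cam [ 0.3143 -0.0065  1.5794]
shaker 0.76 [235.6, 328.1] [ 0.5578 -0.0258  0.    ]
rack 0.91 [235.4, 314.4] [0.5496 0.0126 0.05  ]
rack 0.63 [310.7, 240.5] [0.3368 0.2073 0.05  ]
hinge 0.92 [195.3, 332.3] [ 0.6447 -0.0324  0.135 ]
thumb_pad 0.69 [239.7, 337.2] [ 0.51   -0.0448  0.25  ]
foot 0.68 [234.6, 318.5] [0.5335 0.0008 0.17  ]
foot 0.67 [231.1, 333.9] [ 0.5436 -0.0381  0.17  ]
vial_a 0.51 [202.4, 282.2] [0.64  0.105 0.05 ]
vial_a 0.45 [262.7, 299.1] [0.4728 0.0522 0.05  ]
vial_b 0.51 [202.4, 282.2] [0.64  0.105 0.05 ]
vial_b 0.45 [262.7, 299.1] [0.4728 0.0522 0.05  ]
beaker 0.57 [237.2, 246.1] [0.5465 0.208  0.    ]
amber_bottle 0.88 [243.3, 492.0] [ 0.5492 -0.4982  0.    ]
amber_bottle 0.41 [237.3, 334.9] [ 0.5535 -0.0452  0.    ]
amber_bottle 0.16 [238.5, 246.3] [0.5428 0.2072 0.    ]
scene cam [ 1.5303 -0.2461  0.9731]
shaker 0.68 [314.5, 306.8] [ 0.5577 -0.0403  0.    ]
shaker 0.52 [269.3, 332.8] [0.4025 0.0731 0.    ]
rack 0.62 [297.9, 324.6] [0.5626 0.0061 0.05  ]
rack 0.56 [245.8, 375.2] [0.3937 0.2003 0.05  ]
rack 0.42 [309.5, 368.9] [0.6324 0.0993 0.05  ]
hinge 0.9
[... 458 characters left out ...]

beaker 0.63 [295.6, 396.0] [0.5535 0.2042 0.    ]
amber_bottle 0.84 [352.8, 121.2] [ 0.563  -0.4971 -0.    ]
amber_bottle 0.61 [337.4, 249.4] [ 0.5963 -0.194   0.    ]
{'time_s': 1.0, 'q': array([65.4545, 28.1263, 89.3182,  0.0001, 62.5498, -6.053 ]), 'qvel': array([ 0.0481, -0.0498, -0.0535, -0.0799,  0.0182,  0.064 ]), 'joint_torque': array([  0.0009, -61.247 , -25.8452,   0.0694,   0.0442,   0.0001]), 'ee_pos': array([0.1983, 0.5927, 0.2147]), 'orientation': array([[ 0.3172,  0.9484,  0.    ],
       [ 0.9484, -0.3172,  0.0001],
       [ 0.0001,  0.    , -1.    ]]), 'force': array([ 0.3208, -0.1141,  0.0408]), 'ft_torque': array([-0.0218, -0.011 ,  0.0316]), 'opening': 0.998727422583646}
```

Run:
```python
import cv2,numpy as np
a=cv2.imread("pics/top1.png")[150:330,200:400];b=cv2.imread("pics/scene1.png")[160:400,200:440]
cv2.imwrite("pics/v1.png",np.hstack([cv2.resize(a,(600,540),interpolation=cv2.INTER_CUBIC)]))
cv2.imwrite("pics/v2.png",cv2.resize(b,(600,600),interpolation=cv2.INTER_CUBIC))
```

```text
(no output)
```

View pics/v1.png

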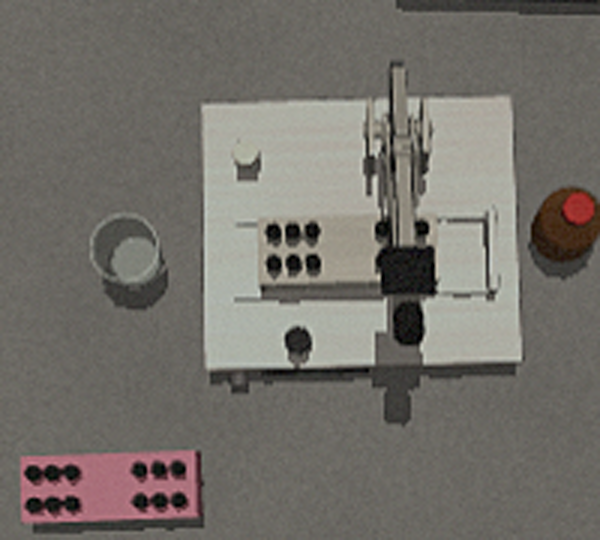

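View pics/v2.png

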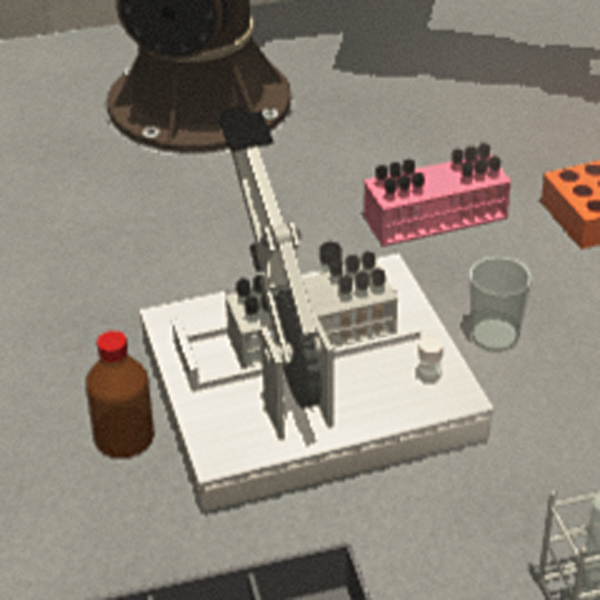

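Top view: the steel rack sits about 45 mm from home (its +y end at x≈287 px), with the clamp arm over the bay. The pink rack is at lower left and the beaker at (241,235). The scene view agrees. Next I fit the shaker pose, the rack end and the pad.

```bash
cat >> h.py <<'E'
from scipy.optimize import least_squares
def tri(obs):
    A=np.zeros((3,3));b=np.zeros(3)
    for f,p in obs:
        c,d=und(f,p);d=d/np.linalg.norm(d);P=np.eye(3)-d[:,None]*d;A+=P;b+=P@c
    X=np.linalg.solve(A,b); return X,[proj(f,X)[0][::-1]-p for f,p in obs]
E
python3 - <<'E'
from h import *
np.set_printoptions(precision=4,suppress=True)
F={c:bot.grab_frame(c) for c in("top","scene")}
top=F["top"]
img=[(267.3,184.3),(370.7,182),(374,270),(269,273.3)]
W=np.array([onz(top,(v,u),.05)[:2] for u,v in img]);S=np.array([(.15,.18),(.15,-.11),(-.1,-.11),(-.1,.18)])
g=lambda p:(S@np.array([[np.cos(p[2]),np.sin(p[2])],[-np.sin(p[2]),np.cos(p[2])]])+p[:2]-W).ravel()
r=least_squares(g,[.55,-.04,0]);print("shaker",r.x,r.fun);p=r.x
inv=lambda X:np.array([[np.cos(p[2]),np.sin(p[2])],[-np.sin(p[2]),np.cos(p[2])]])@(np.array(X)[:2]-p[:2])
for q in("hinge","thumb_pad","foot","rack"):
    o=[(F[c],bot.tip_of(c,q)[0]["pixel"]) for c in F]
    X,e=tri(o);print(q,X,inv(X),"res",e)
for n,v,u in(("rackTL",222.7,286.3),("rackBL",244.5,286.7)):
    X=onz(top,(v,u),.105);print(n,X,inv(X))
E
```

```text
shaker [ 0.551  -0.0392  0.056 ] [-0.      0.0001  0.0014 -0.     -0.0013 -0.0013 -0.0001  0.0013]Traceback (most recent call last):
  File "<stdin>", line 11, in <module>
IndexError: list index out of range
```

Run:
```python
from h import *
np.set_printoptions(precision=4,suppress=True)
p=np.array([.551,-.0392,.056])
F={c:bot.grab_frame(c) for c in("top","scene")};top=F["top"]
inv=lambda X:np.array([[np.cos(p[2]),np.sin(p[2])],[-np.sin(p[2]),np.cos(p[2])]])@(np.array(X)[:2]-p[:2])
o=[(F["top"],(239.7,337.2)),(F["scene"],(210.8,297.9))]
for q in("hinge","thumb_pad","foot"):
    o=[]
    for c in F:
        for k in range(3):
            r=bot.tip_of(c,q)
            if r: o.append((F[c],r[0]["pixel"]));break
    X,e=tri(o);print(q,X,inv(X),"res",e)
for n,v,u in(("rackTL",222.7,286.3),("rackBL",244.5,286.7)):
    X=onz(top,(v,u),.105);print(n,X,inv(X))
```

```text
hinge [ 0.6478 -0.0309  0.1308] [0.0971 0.0029] res [array([-0.2177, -0.8768]), array([ 0.0694, -1.043 ])]
thumb_pad [ 0.5042 -0.0447  0.2868] [-0.047  -0.0029] res [array([-0.1511, -0.6681]), array([ 0.0324, -0.6879])]
foot [ 0.545  -0.038   0.1659] [-0.0059  0.0015] res [array([-0.3013, -1.2785]), array([ 0.0761, -1.3998])]
rackTL [0.5733 0.0879 0.105 ] [0.0293 0.1257]
rackBL [0.5146 0.0847 0.105 ] [-0.0294  0.1257]
```

{"method": "apply_moves", "body": {
  "steps": [
    {"fingers":0,"delta_pos":[-0.02,0.028,0],"turn":0.1},
    {"fingers":0,"delta_pos":[-0.047,0.067,0],"turn":0.23},
    {"fingers":0,"delta_pos":[-0.075,0.106,0],"turn":0.36},
    {"fingers":0,"delta_pos":[-0.102,0.145,0],"turn":0.49},
    {"fingers":0,"delta_pos":[-0.13,0.184,0],"turn":0.62},
    {"fingers":0,"delta_pos":[-0.157,0.223,0],"turn":0.75},
    {"fingers":0,"delta_pos":[-0.185,0.262,0],"turn":0.88},
    {"fingers":0,"delta_pos":[-0.212,0.301,0],"turn":1.01},
    {"fingers":0,"delta_pos":[-0.24,0.34,0],"turn":1.12},
    {"fingers":0,"delta_pos":[-0.267,0.379,0],"turn":1.192}
  ],
  "squeeze": 20
}}

```text
time_s: 2.55
ee_pos: [0.4739, 0.2175, 0.2149]
orientation: [[0.999, 0.052, 0.0], [0.052, -0.999, 0.0], [0.001, -0.0, -1.0]]
force: [0.7, 0.6, 0.4]
opening: 0.215
```

{"method": "apply_moves", "body": {
  "steps": [
    {"fingers":0,"delta_pos":[0.016,0.024,0],"turn":0},
    {"fingers":0,"delta_pos":[0.036,0.055,0],"turn":0},
    {"fingers":0,"delta_pos":[0.054,0.082,0],"turn":0},
    {"fingers":0,"delta_pos":[0.063,0.0955,0],"turn":0},
    {"fingers":0,"delta_pos":[0.063,0.0955,0.025],"turn":0},
    {"fingers":0,"delta_pos":[0.063,0.0955,0.06],"turn":0},
    {"fingers":0,"delta_pos":[0.063,0.0955,0.095],"turn":0},
    {"fingers":0,"delta_pos":[0.063,0.0955,0.12],"turn":0},
    {"fingers":0,"delta_pos":[0.063,0.0955,0.135],"turn":0},
    {"fingers":0,"delta_pos":[0.063,0.0955,0.135],"turn":0}
  ]
}}

```text
time_s: 3.55
ee_pos: [0.5401, 0.1278, 0.0779]
orientation: [[0.998, 0.056, -0.004], [0.056, -0.998, -0.0], [-0.004, 0.0, -1.0]]
force: [-1.0, 0.0, -0.1]
opening: 0.005
```

{"method": "apply_moves", "body": {
  "steps": [
    {"fingers":0,"delta_pos":[0,0.01,0],"turn":0},
    {"fingers":0,"delta_pos":[0,0.02,0],"turn":0},
    {"fingers":0,"delta_pos":[0,0.028,0],"turn":0},
    {"fingers":0,"delta_pos":[0,0.034,0],"turn":0},
    {"fingers":0,"delta_pos":[0,0.04,0],"turn":0},
    {"fingers":0,"delta_pos":[0,0.046,0],"turn":0},
    {"fingers":0,"delta_pos":[0,0.052,0],"turn":0},
    {"fingers":0,"delta_pos":[0,0.058,0],"turn":0},
    {"fingers":0,"delta_pos":[0,0.064,0],"turn":0},
    {"fingers":0,"delta_pos":[0,0.07,0],"turn":0}
  ]
}}

```text
time_s: 4.55
ee_pos: [0.5451, 0.0572, 0.0796]
orientation: [[0.998, 0.056, -0.0], [0.056, -0.998, 0.0], [-0.0, -0.0, -1.0]]
force: [-1.0, 4.2, 3.3]
opening: 0.001
```

Sliding with about 4 N. I continue in small increments to the stop.

{"method": "apply_moves", "body": {
  "steps": [
    {"fingers":0,"delta_pos":[0,0.001,0],"turn":0},
    {"fingers":0,"delta_pos":[0,0.002,0],"turn":0},
    {"fingers":0,"delta_pos":[0,0.003,0],"turn":0},
    {"fingers":0,"delta_pos":[0,0.004,0],"turn":0},
    {"fingers":0,"delta_pos":[0,0.005,0],"turn":0},
    {"fingers":0,"delta_pos":[0,0.006,0],"turn":0},
    {"fingers":0,"delta_pos":[0,0.007,0],"turn":0},
    {"fingers":0,"delta_pos":[0,0.007,0],"turn":0},
    {"fingers":0,"delta_pos":[0,0.007,0],"turn":0},
    {"fingers":0,"delta_pos":[0,0.007,0],"turn":0}
  ]
}}

```text
time_s: 5.55
ee_pos: [0.5457, 0.0537, 0.0797]
orientation: [[0.998, 0.056, 0.001], [0.056, -0.998, 0.004], [0.001, -0.004, -1.0]]
force: [0.8, 29.9, 2.0]
opening: 0.005
```

{"method": "apply_moves", "body": {
  "steps": [
    {"fingers":0,"delta_pos":[0,-0.01,0],"turn":0},
    {"fingers":0,"delta_pos":[0,-0.03,0],"turn":0},
    {"fingers":0,"delta_pos":[0,-0.04,-0.02],"turn":0},
    {"fingers":0,"delta_pos":[0,-0.04,-0.06],"turn":0},
    {"fingers":0,"delta_pos":[0,-0.04,-0.1],"turn":0},
    {"fingers":0,"delta_pos":[0,-0.04,-0.14],"turn":0},
    {"fingers":0,"delta_pos":[0,-0.04,-0.18],"turn":0},
    {"fingers":0,"delta_pos":[0,-0.04,-0.22],"turn":0},
    {"fingers":0,"delta_pos":[0,-0.04,-0.25],"turn":0},
    {"fingers":0,"delta_pos":[0,-0.04,-0.25],"turn":0}
  ]
}}

```text
time_s: 6.55
ee_pos: [0.5442, 0.0903, 0.3334]
orientation: [[0.998, 0.056, 0.006], [0.056, -0.998, -0.0], [0.006, 0.001, -1.0]]
force: [0.2, 0.3, -0.6]
opening: 0.005
```

Run:
```python
from h import *
np.set_printoptions(precision=4,suppress=True)
F={c:bot.grab_frame(c) for c in("top","scene")}
o=[]
for c in F:
    for k in range(3):
        r=bot.tip_of(c,"thumb_pad")
        if r: print(c,r[0]);o.append((F[c],r[0]["pixel"]));break
if len(o)==2: print(tri(o))
a=cv2.resize(F["top"]["image"][160:290,240:400],(480,390),interpolation=3);b=cv2.resize(F["scene"]["image"][160:380,220:400],(319,390),interpolation=3)
cv2.imwrite("pics/v3.png",np.hstack([a,b]));s=bot.sense();print(s["ee_pos"],s["time_s"])
```

```text
top {'pixel': [237.1, 337.2], 'confidence': 0.73}
scene {'pixel': [296.1, 149.6], 'confidence': 0.68}
(array([ 0.5523, -0.2228,  0.1585]), [array([-6.5716, 68.3829]), array([-17.2668,  78.1649])])
[0.5428 0.0903 0.3282] 6.75
```

View pics/v3.png

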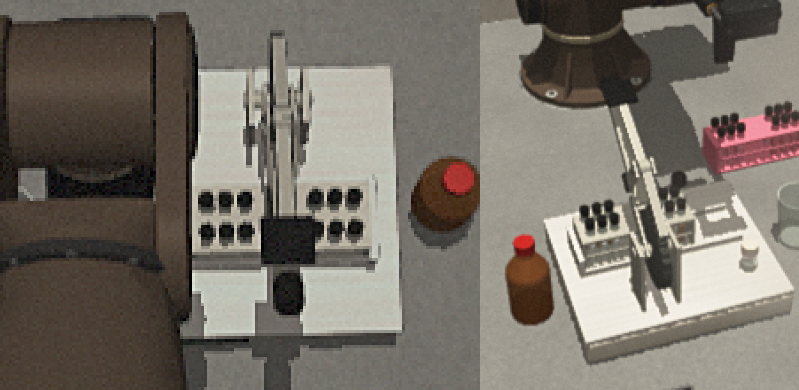

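Home is confirmed: the rack is against the stop and the arm is still raised. The scene detection of the pad was an outlier (it picked another place), so I keep the first triangulation. Moving above the pad.

{"method": "apply_moves", "body": {
  "steps": [
    {"fingers":0,"delta_pos":[-0.007,0.02,0],"turn":0},
    {"fingers":0,"delta_pos":[-0.016,0.045,0],"turn":0},
    {"fingers":0,"delta_pos":[-0.025,0.07,0],"turn":0},
    {"fingers":0,"delta_pos":[-0.034,0.095,0],"turn":0},
    {"fingers":0,"delta_pos":[-0.042,0.118,0],"turn":0},
    {"fingers":0,"delta_pos":[-0.046,0.131,0],"turn":0},
    {"fingers":0,"delta_pos":[-0.046,0.131,0],"turn":0},
    {"fingers":0,"delta_pos":[-0.046,0.131,0],"turn":0},
    {"fingers":0,"delta_pos":[-0.046,0.131,0],"turn":0},
    {"fingers":0,"delta_pos":[-0.046,0.131,0],"turn":0}
  ]
}}

```text
time_s: 7.75
ee_pos: [0.5049, -0.0421, 0.3295]
orientation: [[0.998, 0.057, -0.0], [0.057, -0.998, 0.0], [-0.0, -0.0, -1.0]]
force: [0.6, 0.7, 0.2]
opening: 0.005
```

Run:
```python
from h import *
np.set_printoptions(precision=4,suppress=True)
f=bot.grab_frame("wrist");r=bot.tip_of("wrist","thumb_pad")[:2]
for x in r: print(x,onz(f,x["pixel"],.287))
g=bot.grab_frame("scene")
s=bot.sense();e=s["ee_pos"];print(e,s["time_s"],"tcp px",proj(f,e), "expected pad px",proj(f,[.504,-.043,.287]), proj(g,[.504,-.043,.287]))
im=cv2.resize(f["image"],(440,330));b=cv2.resize(g["image"][150:315,210:390],(360,330),interpolation=3)
cv2.imwrite("pics/v4.png",np.hstack([im,b]))
```

```text
{'pixel': [262.3, 319.5], 'confidence': 0.79} [ 0.5053 -0.0392  0.287 ]
[ 0.5048 -0.0424  0.3296] 7.9 tcp px [[317.9263 298.3634]] expected pad px [[316.6166 268.9321]] [[296.3111 209.587 ]]
```

View pics/v4.png

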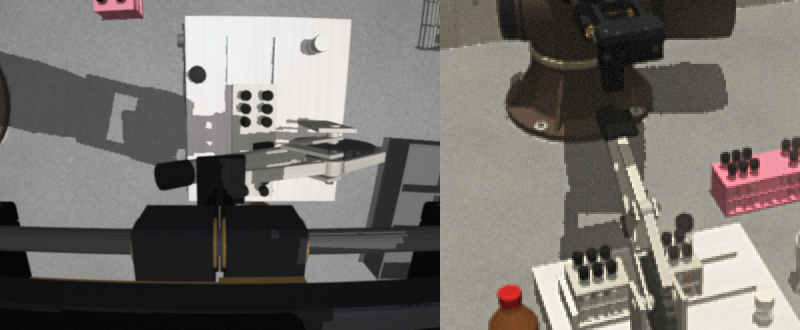

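The wrist view shows the shut fingers directly over the black pad at (220,178), with the lower grip knob beyond it. Pressing the pad now.

{"method": "apply_moves", "body": {
  "steps": [
    {"fingers":0,"delta_pos":[0,0,0.01],"turn":0},
    {"fingers":0,"delta_pos":[0,0,0.022],"turn":0},
    {"fingers":0,"delta_pos":[0,0,0.032],"turn":0},
    {"fingers":0,"delta_pos":[-0.001,0,0.038],"turn":0},
    {"fingers":0,"delta_pos":[-0.003,0,0.043],"turn":0},
    {"fingers":0,"delta_pos":[-0.005,0,0.047],"turn":0},
    {"fingers":0,"delta_pos":[-0.007,0,0.051],"turn":0},
    {"fingers":0,"delta_pos":[-0.008,0,0.054],"turn":0},
    {"fingers":0,"delta_pos":[-0.009,0,0.056],"turn":0},
    {"fingers":0,"delta_pos":[-0.009,0,0.056],"turn":0}
  ]
}}

```text
time_s: 8.9
ee_pos: [0.4957, -0.0434, 0.2736]
orientation: [[0.998, 0.056, 0.0], [0.056, -0.998, -0.0], [0.0, 0.0, -1.0]]
force: [1.4, -0.6, 1.3]
opening: 0.004
```

{"method": "apply_moves", "body": {
  "steps": [
    {"fingers":0,"delta_pos":[-0.001,0,0.001],"turn":0},
    {"fingers":0,"delta_pos":[-0.001,0,0.002],"turn":0},
    {"fingers":0,"delta_pos":[-0.002,0,0.003],"turn":0},
    {"fingers":0,"delta_pos":[-0.003,0,0.004],"turn":0},
    {"fingers":0,"delta_pos":[-0.003,0,0.005],"turn":0},
    {"fingers":0,"delta_pos":[-0.004,0,0.006],"turn":0},
    {"fingers":0,"delta_pos":[-0.005,0,0.007],"turn":0},
    {"fingers":0,"delta_pos":[-0.005,0,0.008],"turn":0},
    {"fingers":0,"delta_pos":[-0.005,0,0.008],"turn":0},
    {"fingers":0,"delta_pos":[-0.005,0,0.008],"turn":0}
  ]
}}

```text
time_s: 9.9
ee_pos: [0.4903, -0.0437, 0.2662]
orientation: [[0.998, 0.056, -0.0], [0.056, -0.998, -0.0], [-0.0, 0.0, -1.0]]
force: [-3.3, -1.3, 8.1]
opening: 0.004
```

{"method": "apply_moves", "body": {
  "steps": [
    {"fingers":0,"delta_pos":[-0.005,0,0.006],"turn":0},
    {"fingers":0,"delta_pos":[-0.0095,0,0.012],"turn":0},
    {"fingers":0,"delta_pos":[-0.0135,0,0.018],"turn":0},
    {"fingers":0,"delta_pos":[-0.0175,0,0.024],"turn":0},
    {"fingers":0,"delta_pos":[-0.021,0,0.0305],"turn":0},
    {"fingers":0,"delta_pos":[-0.0245,0,0.037],"turn":0},
    {"fingers":0,"delta_pos":[-0.0275,0,0.0435],"turn":0},
    {"fingers":0,"delta_pos":[-0.0305,0,0.05],"turn":0},
    {"fingers":0,"delta_pos":[-0.033,0,0.0565],"turn":0},
    {"fingers":0,"delta_pos":[-0.0355,0,0.0635],"turn":0}
  ]
}}

```text
time_s: 10.9
ee_pos: [0.4549, -0.0456, 0.2022]
orientation: [[0.998, 0.056, -0.0], [0.056, -0.998, -0.0], [-0.0, 0.0, -1.0]]
force: [-1.5, -0.5, 7.1]
opening: 0.007
```

{"method": "apply_moves", "body": {
  "steps": [
    {"fingers":0,"delta_pos":[-0.0025,0,0.0065],"turn":0},
    {"fingers":0,"delta_pos":[-0.0045,0,0.013],"turn":0},
    {"fingers":0,"delta_pos":[-0.006,0,0.019],"turn":0},
    {"fingers":0,"delta_pos":[-0.007,0,0.025],"turn":0},
    {"fingers":0,"delta_pos":[-0.008,0,0.03],"turn":0},
    {"fingers":0,"delta_pos":[-0.009,0,0.034],"turn":0},
    {"fingers":0,"delta_pos":[-0.009,0,0.037],"turn":0},
    {"fingers":0,"delta_pos":[-0.0095,0,0.039],"turn":0},
    {"fingers":0,"delta_pos":[-0.0095,0,0.041],"turn":0},
    {"fingers":0,"delta_pos":[-0.0095,0,0.041],"turn":0}
  ]
}}

```text
time_s: 11.9
ee_pos: [0.4451, -0.0461, 0.161]
orientation: [[0.998, 0.056, -0.002], [0.056, -0.998, 0.0], [-0.002, -0.0, -1.0]]
force: [-3.9, -0.8, 4.4]
opening: 0.009
```

{"method": "apply_moves", "body": {
  "steps": [
    {"fingers":0,"delta_pos":[0,0,0.001],"turn":0},
    {"fingers":0,"delta_pos":[0,0,0.002],"turn":0},
    {"fingers":0,"delta_pos":[0,0,0.003],"turn":0},
    {"fingers":0,"delta_pos":[0,0,0.004],"turn":0},
    {"fingers":0,"delta_pos":[0,0,0.005],"turn":0},
    {"fingers":0,"delta_pos":[0,0,0.006],"turn":0},
    {"fingers":0,"delta_pos":[0,0,0.006],"turn":0},
    {"fingers":0,"delta_pos":[0,0,0.006],"turn":0},
    {"fingers":0,"delta_pos":[0,0,0.006],"turn":0},
    {"fingers":0,"delta_pos":[0,0,0.006],"turn":0}
  ]
}}

```text
time_s: 12.9
ee_pos: [0.4456, -0.0461, 0.1563]
orientation: [[0.998, 0.056, 0.0], [0.056, -0.998, -0.0], [0.0, 0.0, -1.0]]
force: [-7.8, 0.0, 22.6]
opening: 0.006
```

{"method": "apply_moves", "body": {
  "steps": [
    {"fingers":0,"delta_pos":[0.001,0,0.001],"turn":0},
    {"fingers":0,"delta_pos":[0.001,0,0.002],"turn":0},
    {"fingers":0,"delta_pos":[0.001,0,0.0025],"turn":0},
    {"fingers":0,"delta_pos":[0.001,0,0.0025],"turn":0},
    {"fingers":0,"delta_pos":[0.001,0,0.0025],"turn":0},
    {"fingers":0,"delta_pos":[0.001,0,0.0025],"turn":0},
    {"fingers":0,"delta_pos":[0.001,0,0.0025],"turn":0},
    {"fingers":0,"delta_pos":[0.001,0,0.0025],"turn":0},
    {"fingers":0,"delta_pos":[0.001,0,0.0025],"turn":0},
    {"fingers":0,"delta_pos":[0.001,0,0.0025],"turn":0}
  ]
}}

```text
time_s: 13.9
ee_pos: [0.4462, -0.0461, 0.1545]
orientation: [[0.998, 0.056, 0.0], [0.056, -0.998, -0.0], [0.0, 0.0, -1.0]]
force: [-14.3, -0.6, 35.9]
opening: 0.003
```

{"method": "apply_moves", "body": {
  "steps": [
    {"fingers":0,"delta_pos":[0,0,-0.004],"turn":0},
    {"fingers":0,"delta_pos":[0,0,-0.01],"turn":0},
    {"fingers":0,"delta_pos":[0,0,-0.02],"turn":0},
    {"fingers":0,"delta_pos":[0,0,-0.04],"turn":0},
    {"fingers":0,"delta_pos":[0,0,-0.065],"turn":0},
    {"fingers":0,"delta_pos":[0,0,-0.09],"turn":0},
    {"fingers":0,"delta_pos":[0,0,-0.115],"turn":0},
    {"fingers":0,"delta_pos":[0,0,-0.14],"turn":0},
    {"fingers":0,"delta_pos":[0,0,-0.16],"turn":0},
    {"fingers":0,"delta_pos":[0,0,-0.16],"turn":0}
  ]
}}

```text
time_s: 14.9
ee_pos: [0.4478, -0.0462, 0.3152]
orientation: [[0.998, 0.056, 0.005], [0.056, -0.998, -0.001], [0.005, 0.001, -1.0]]
force: [0.0, 0.2, -0.2]
opening: 0.004
```

Run:
```python
from h import *
np.set_printoptions(precision=4,suppress=True)
F={c:bot.grab_frame(c) for c in("wrist","scene")}
w=lambda x,y,z:[.551+x*.9984-y*.056,-.0392+x*.056+y*.9984,z]
for c in F:
    for q in("thumb_pad","foot"):
        r=bot.tip_of(c,q)[:1];print(c,q,r)
    for th in(.54,.65,.7):
        print(c,th,[proj(F[c],w(.1-.209*np.cos(.7-th+d),0,.135+.209*np.sin(.7-th+d)))[0][::-1] for d in(.11,.16,.2)])
s=bot.sense();print(s["ee_pos"],s["force"],s["time_s"])
im=cv2.resize(F["wrist"]["image"],(440,330));b=cv2.resize(F["scene"]["image"][200:365,210:390],(360,330),interpolation=3)
cv2.imwrite("pics/v5.png",np.hstack([im,b]))
```

```text
wrist thumb_pad [{'pixel': [223.2, 317.6], 'confidence': 0.71}]
wrist foot [{'pixel': [210.9, 426.8], 'confidence': 0.67}]
wrist 0.54 [array([230.2684, 320.3949]), array([233.5034, 324.8232]), array([236.2078, 329.098 ])]
wrist 0.65 [array([223.7072, 313.8743]), array([226.5964, 316.3213]), array([229.0192, 318.8923])]
wrist 0.7 [array([220.9684, 312.2155]), array([223.7072, 313.8743]), array([226.0063, 315.7657])]
scene thumb_pad [{'pixel': [235.7, 292.7], 'confidence': 0.8}]
scene foot [{'pixel': [282.9, 302.0], 'confidence': 0.57}]
scene 0.54 [array([230.4222, 292.4082]), array([227.8206, 292.5502]), array([225.8334, 292.7063])]
scene 0.65 [array([236.5721, 292.3001]), array([233.7071, 292.3148]), array([231.4979, 292.3678])]
scene 0.7 [array([239.5459, 292.3419]), array([236.5721, 292.3001]), array([234.2711, 292.3073])]
[ 0.4466 -0.046   0.3118] [-0.5319  0.8952  0.0923] 15.2
```

View pics/v5.png

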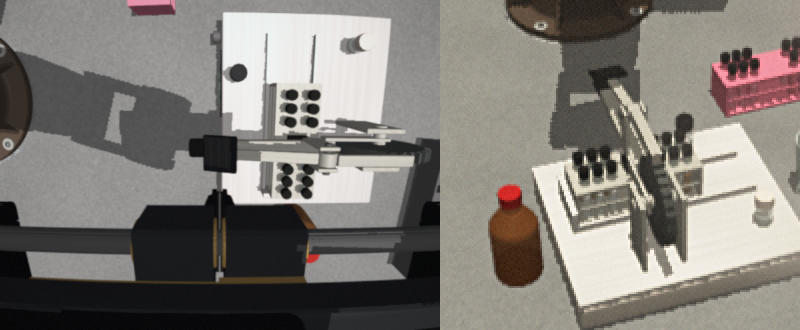

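Run:
```python
from h import *
np.set_printoptions(precision=4,suppress=True)
F={c:bot.grab_frame(c) for c in("wrist","scene")}
for q in("thumb_pad","foot","hinge","rack"):
    o=[]
    for c in F:
        r=bot.tip_of(c,q)
        if r: o.append((F[c],r[0]["pixel"]))
    if len(o)==2: print(q,*tri(o))
f=F["scene"];w=lambda x,y,z:[.551+x*.9984-y*.056,-.0392+x*.056+y*.9984,z]
im=f["image"][200:365,210:390];im=cv2.resize(im,None,fx=4,fy=3.6,interpolation=3)
def mk(X,c): 
    u=proj(f,X)[0]; cv2.circle(im,(int((u[0]-210+.5)*4),int((u[1]-200+.5)*3.6)),3,c,-1)
for sy in(-.012,.012):
  for sx in (-.013,.013): mk(w(sx,sy,.105),(0,0,255))       # foot on rack, expected
for sx in(-.03,.03):
  for sy in(-.08,.08): mk(w(sx,sy,.105),(0,255,0))
cv2.imwrite("pics/v6.png",im)
```

```text
thumb_pad [ 0.4458 -0.0422  0.1681] [array([-0.5399,  0.2153]), array([-0.0328, -0.1742])]
foot [ 0.5528 -0.0422  0.096 ] [array([ 0.3241, -0.1252]), array([0.0087, 0.1331])]
hinge [ 0.6503 -0.0319  0.1314] [array([ 1.0165, -0.4326]), array([-0.0069,  0.4199])]
```

View pics/v6.png

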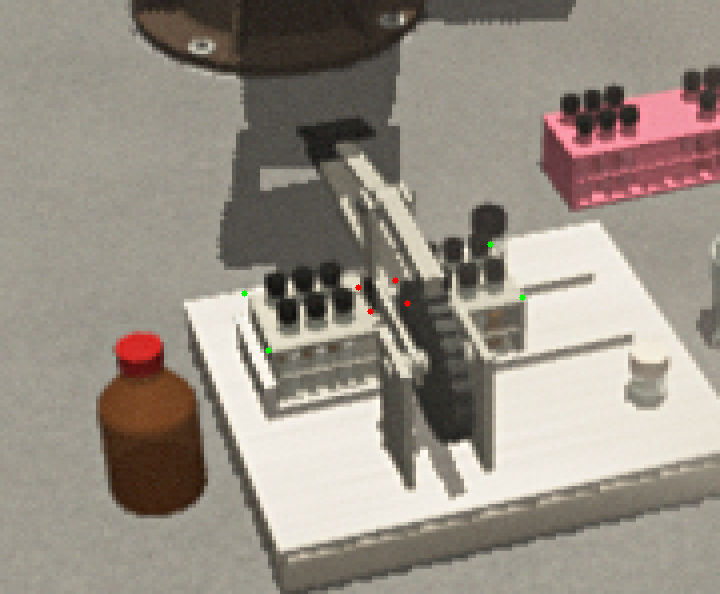

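```bash
python3 -c "
from workcell import bot
print(bot.job_done())"
```

```text
the job is handed in; nothing more can be done
None
```

I pushed the rack home, pressed the pawl free, pushed the clamp arm down onto the rack and let go. I handed the job in at about 15 s of the 45 s. No verdict was returned.

**Rack:** it slid with about 4 N and then stopped hard at 30 N. In the last picture its corners match the home position to about 2 mm.

**Pawl and arm:** the pad was pressed right down before the arm moved, which took about 9 N. The arm then followed its arc at 6–9 N until the force climbed to about 39 N, at the foot.

**After release:** the pad reads z = 168 mm, about 13 mm above where it was pressed, so the pawl has sprung back. The arm angle works out at 0.65–0.74 rad, and probably about 0.69. The foot reads z = 96 mm against the expected 105 mm, which is rough but fits it resting on the rack. The robot was clear of everything with zero force. The vials and the amber bottle by the stop look undisturbed in the last pictures.

**Weak points:**
- **Lock:** I judged the lock only from the arm angle and the pad springing back; I did not test it by force. The low end of the angle range would not meet the 0.675 limit.
- **Failed detections:** one look at the thumb pad from the scene camera was a clear outlier and I discarded it. The rack origin was not found in both cameras in the last check.

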